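# Set the air choke on a forge burner

### The arm

A 7-joint arm with a two-finger parallel gripper is mounted at the origin on the work surface. World frame = base frame: x ahead of the robot, y to its left, z up, the work surface at z = 0. Lengths are in mm, angles in rad, forces in N, time in s.
With the tool pointing down it reaches from about 425 to 950 mm from the base axis. Payload 16.7 kg.
Tool frame: the origin (TCP) lies at the very end of the fingers, on their centre line; the grasp point (between the pads) lies 19 mm behind it; z points along the fingers, y is the direction in which the jaws open and shut (so a half turn about z gives the same grasp; the last joint's range is limited). The gripper opens to 94 mm and grips with 3 to 60 N. Pads are 16 mm wide; open, the fingers measure 119 mm over their backs; the gripper's body (75 mm by 177 mm) begins 78 mm behind the grasp point.
Start: joints at [1.093, 0.426, 0.074, 1.606, -0.034, 1.111, -0.067], TCP at [217.931, -638.812, 205.467] pointing down, gripper open.
Joint ranges: [-2.85, 2.85], [-0.5, 2.14], [-1.23, 1.37], [0.21, 2.46], [-1.02, 4.16], [0.16, 2.05], [-2.73, 2.73]. Speed limits (rad/s): [1.89, 1.89, 2.39, 2.39, 3.01, 3.01, 3.01].

### API

Orientations are given as [roll, pitch, yaw] about the fixed x, y, z axes, in that order (R = Rz(yaw) Ry(pitch) Rx(roll)).
In Python, from workcell import * gives the robot as it stands. The module is installed in compiled form; this text tells all that it offers. Calls block until the motion is done:
- move_ptp(position, orientation): joint-space move of the TCP to a pose.
- line_to(position, attitude=None, velocity=150, guard=None): straight line of the TCP; attitude=None keeps the orientation; velocity is the mean speed in mm/s. With guard (N) it stops when the force on the tool has changed by that much, and returns True; else False.
- goto_joints(angles): joint-space move.
- gripper_to(opening, grasp_force=None): finger opening in mm; grasp_force is the grip in N (None keeps the last); returns when the fingers have stopped.
- wait(seconds).
- ik(position, orientation): joint angles nearest the present ones, or None.
- get_state(): the state.
- get_image(name): name is "scene" or "top"; returns (picture, depth): 480x640x3 uint8, red, green, blue; 480x640 float32, mm along the optical axis (not along the pixel's ray), 0 where there is no reading.
- camera_params(name): a dict with "fx", "fy", "cx", "cy" (pixels), "xyz" and "rotation" of the camera in the world. Camera axes: x right, y up, looking along -z (the intrinsics and any distortion apply to the point x, -y, -z); pixel columns grow to the right and rows downward; lengths in mm; the calibration is good to about 2 mm. A picture is of the moment at which its call begins. camera_params takes no time and is no camera call.
A pose or a line that the arm cannot do raises IKError and nothing moves.
- sign_off(): hands the job in, once; it reports no verdict.
Trained networks look in the newest picture that a camera, given by its name, has taken for a name from the list of things; names that differ only in an ending like _2 or _b are one class to them, and where a whole thing is asked for, a point or a joint stands for the part that bears it (a point fixed in the world has none). Each returns a list of dicts, best first, with "p" (0 to 1); they miss things now and then, are a little off and sometimes report something else, mostly with a low value. They report only what shows in the picture. A call takes as long as a camera call. They do not tell look-alikes from the thing itself.
- outline_of(camera, target): "region" (480x640 bool, what is visible of it) and "at" ([column, row] as shares, 0 to 1, of the picture: columns of its width, rows of its height, amid what is visible of it).
- spot_point(camera, target): "at" ([column, row] as shares, 0 to 1, of the picture: columns of its width, rows of its height: a listed point, or the origin of a listed thing).
The state is a dict: "clock": time; "joint_pos": joint angles; "qvel": joint speeds; "joint_efforts": joint torques, N m; "tool_pos": TCP position; "tool_rot": TCP orientation; "force": force on the tool from outside, world axes, zero at the start; "ft_torque": the same for the moment, N m; "gripper_width": finger opening in mm.
Only numpy, scipy, OpenCV 4.12 (cv2) and the standard library are available. Lean on these libraries where they do the work, as an engineer would, in place of code of your own. Each camera call takes 0.05 s, during which the arm holds its last target.

### The job

First take the orange spring clamp off its blue parking bar and clip it well down and upright over the middle of the two plates on the burner stand (the tube's steel tab and the red stop plate), so that it bites both, and let go of it. Then screw the knurled brass choke cap on clockwise until it bottoms out on its red collar, back it off a quarter turn, and finish with the fingers still gripping the cap in that position; leave the clamp on the plates and do not push the other things about.

Things in the scene. Friction and masses are not known exactly. Their poses are not given: they have to be found in the camera images.
- clamp_grip (a point): orange spring clamp, like a clothes-peg, 102 mm tall, 120 g, jaws down: point midway between its two flat black handle pads (8 mm thick, 24 mm wide along y, 28 mm high), 88 mm above the jaw tips; z up. Over the pads it measures 60 mm along x as it bites; squeezing them (7 N rising to 12 N) to 45 mm, the stop, opens the jaws and turns them parallel. Hold open with 20-25 N. Same either way round
- clamp_mouth (a point): middle of the clamp's mouth, half-way up its 18 mm high, 22 mm wide rubber jaw pads: 9 mm above the jaw tips, 79 mm below clamp_grip; x across the mouth, y along the plate it bites, z up. The mouth is 10 mm wide as it bites, about 25 mm at the tips and 19 mm at the pads' tops when squeezed open. The axes are those of one half, which tilts up to 0.17 rad when squeezed
- clamp_arm (a joint): opening of the clamp's hinge in rad: 0 when it bites a 10 mm plate, -0.20 empty and shut, +0.34 fully open
- burner_stand: fixed steel base, 90 x 200 x 12 mm, origin at the centre of its underside, z up. At y = +60 mm stands the upright burner tube with the choke cap on top (cap underside 118 mm above the table when bottomed, on a red collar 43 mm across); at y = -60 mm two upright plates stand face to face
- plates_top (a point): middle of the top edge of the two plates, 75 mm above the table: steel tab on the +x side, red stop plate on the -x side, 5 mm each, 10 mm together. They run along y, doubled for 30 mm either side of this point (tab alone runs on to the tube); clear from 24 mm above the table to the top edge. Axes as burner_stand. Clip the clamp here, jaw tips about 22 mm below the edge
- cap_mid (a point): centre of the brass choke cap, half-way up: round, knurled, 44 mm across and 34 mm high, axis upright, a white stripe on top from its centre to its rim along its own -x; it turns with the cap. Its thread is right-handed, lead 5 mm a turn, already started; the cap stays where it is left
- choke_cap (a joint): turn of the choke cap in rad: 0 bottomed out on the collar, growing as it is unscrewed (counterclockwise seen from above); it starts 2.1 to 4.0 rad out and never comes off. Friction about 0.06 N m
- parking_bar: fixed blue base, 80 x 100 x 12 mm, with an upright steel plate 10 mm thick (x), 80 mm long (y), top edge 75 mm above the table; origin at the centre of the underside, z up. The clamp starts on it with the jaw tips 22 mm below the top edge
- wrench: bystander: steel wrench 190 mm long lying between the burner stand and the parking bar
- flux_tin: bystander: closed tin, 72 mm across, 85 mm tall, origin under its centre
- hammer: bystander: hammer 300 mm long lying at the back
- wire_brush: bystander: brush 180 mm long lying near the robot
- drift: bystander: steel bar, 18 mm thick, 150 mm long, lying at the back
- fire_brick: bystander: half firebrick 114 x 114 x 64 mm, at the left
- rivet_tray: bystander: green tray 130 x 100 x 35 mm, at the right
There are look-alikes about, which are no part of the job. What is meant by the part that bears clamp_grip is not purple, and is the smaller of those in its own colour. Leave any turquoise look-alike of the burner_stand alone.

How it is judged (in metres and radians):
On the way, in this order (a step that is already met when the one before it is completed fails the run):
1. the clamp bites both plates of the burner stand, upright and well down, and is let go (y of clamp_mouth in the frame of plates_top between -0.015 and 0.015 m and x of clamp_mouth in the frame of plates_top between -0.006 and 0.006 m and z of clamp_mouth in the frame of plates_top below -0.004 m and angle between clamp_mouth's own z axis and vertical below 0.25 rad and angle between the x axis of clamp_mouth and the x axis of plates_top, either way round below 0.25 rad and value of joint clamp_arm between -0.1 and 0.1 rad and contact force between clamp and burner_stand above 3 N and contact force between the fingers and clamp below 0.05 N), for 0.3 s.
2. the choke cap is bottomed out on its collar (value of joint choke_cap below 0.07 rad), for 0.2 s.
At the end, for the whole second after the job is handed in: Clamp on both plates, not touched: within 15 mm of their middle, pads 13 mm or more down, upright and square within 0.25 rad, hinge within 0.1 rad of 0. Cap, after bottoming, at 1.57 rad out (within 0.30), still, gripped with over 2 N, grasp point within 28 mm of its centre (all of step 1 and value of joint choke_cap between 1.27 and 1.87 rad and velocity of joint choke_cap between -0.1 and 0.1 rad/s and contact force between the fingers and choke_cap above 2 N and distance between the grasp point and cap_mid below 0.028 m); the arm keeps its last pose, push and grip.
It fails at once if a bystander is pushed more than 30 mm (distance of any of wrench, flux_tin, hammer, wire_brush, drift, fire_brick, rivet_tray from where it was at the start of the episode above 0.03 m).
It also fails if it takes over 72 s, if anything falls off the work surface, if the arm or the gripper's body presses on something with over 40 N, if the wrist force passes 120 N, or if a joint passes its speed limit or range.

## Working session

There is one attempt and no reset: what is moved stays moved. The work goes in short steps, each a Python script; the robot and the scene stay as the last script left them, time stands still between calls to the robot, and variables do not carry over. Pictures are saved under pics/ and viewed, and the job is handed in when it is done.

```bash
mkdir -p pics; python3 - <<'E'
from workcell import *
import cv2, numpy as np
for n in("scene","top"):
    im,d=get_image(n); cv2.imwrite(f"pics/{n}0.png",im[:,:,::-1]); np.save(f"{n}_d0.npy",d)
    print(n,{k:np.round(v,4).tolist() for k,v in camera_params(n).items()})
    for t in("clamp_grip","clamp_mouth","burner_stand","plates_top","cap_mid","parking_bar"):
        print(t,[(np.round(np.array(r["at"])*[640,480]).tolist(),round(r["p"],2)) for r in spot_point(n,t)])
s=get_state();print(s["clock"],s["tool_rot"],s["gripper_width"],s["force"])
E
```

```text
scene {'fx': 588.4926, 'fy': 588.4926, 'cx': 326.558, 'cy': 248.1737, 'xyz': [1138.5927, 444.3168, 1193.189], 'rotation': [0.6009, -0.0022, 2.2253]}
clamp_grip [([416.0, 351.0], 0.77), ([457.0, 301.0], 0.67), ([393.0, 272.0], 0.61)]
clamp_mouth [([450.0, 325.0], 0.98), ([387.0, 294.0], 0.78), ([411.0, 367.0], 0.59), ([288.0, 208.0], 0.49)]
burner_stand [([305.0, 170.0], 0.71), ([269.0, 236.0], 0.63)]
plates_top [([243.0, 211.0], 0.74), ([280.0, 148.0], 0.66)]
cap_mid [([287.0, 209.0], 0.6), ([328.0, 134.0], 0.55)]
parking_bar [([383.0, 311.0], 0.75)]
top {'fx': 620.7754, 'fy': 620.7754, 'cx': 318.3617, 'cy': 236.0886, 'xyz': [262.213, -25.2499, 1848.9491], 'rotation': [0.1613, 0.0081, -1.5859]}
clamp_grip [([254.0, 243.0], 0.7), ([203.0, 254.0], 0.56), ([214.0, 212.0], 0.5)]
clamp_mouth [([210.0, 261.0], 0.75), ([220.0, 220.0], 0.55), ([260.0, 247.0], 0.54)]
burner_stand [([399.0, 322.0], 0.95), ([375.0, 241.0], 0.83)]
plates_top [([427.0, 307.0], 0.93), ([396.0, 230.0], 0.92)]
cap_mid [([361.0, 243.0], 0.76), ([388.0, 327.0], 0.73)]
parking_bar [([259.0, 249.0], 0.83), ([255.0, 243.0], 0.71)]
0.7 [-3.14149790e+00 -3.08022481e-05  3.28722369e-01] 94.12107697893123 [-0.31863708 -0.66973938  0.05730105]
```

View pics/scene0.png

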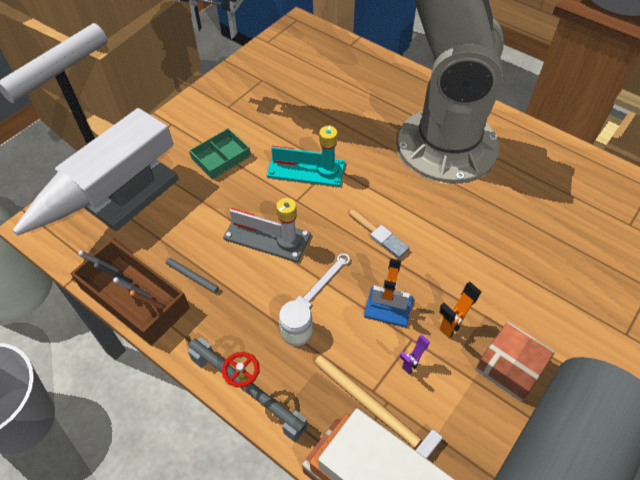

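View pics/top0.png

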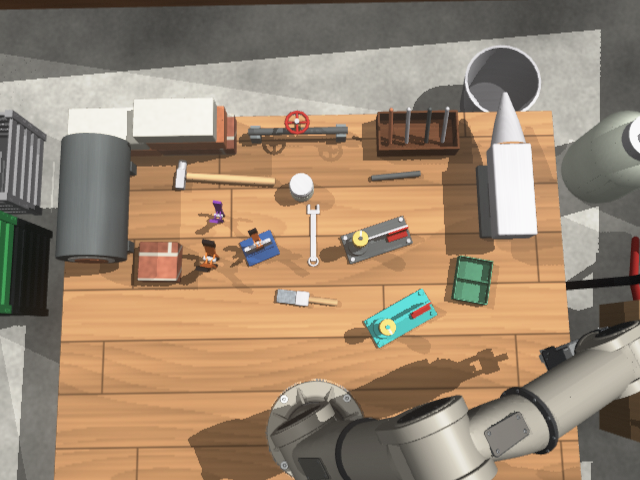

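```bash
python3 - <<'E'
import cv2,numpy as np
s=cv2.imread("pics/scene0.png");t=cv2.imread("pics/top0.png")
a=cv2.resize(s[230:400,350:490],None,fx=3.5,fy=3.5,interpolation=cv2.INTER_CUBIC)
cv2.imwrite("pics/crA.png",a)
b=cv2.resize(t[190:350,180:450],None,fx=2.9,fy=2.9,interpolation=cv2.INTER_CUBIC)
cv2.imwrite("pics/crB.png",b)
c=cv2.resize(s[100:270,200:370],None,fx=3.5,fy=3.5,interpolation=cv2.INTER_CUBIC)
cv2.imwrite("pics/crC.png",c)
E
```

```text
(no output)
```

View pics/crA.png

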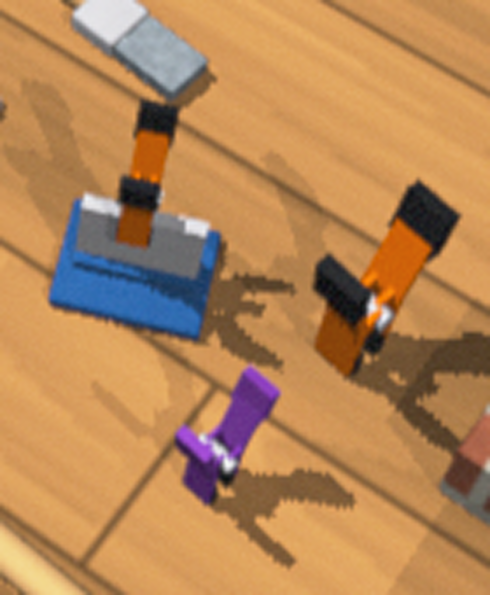

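View pics/crB.png

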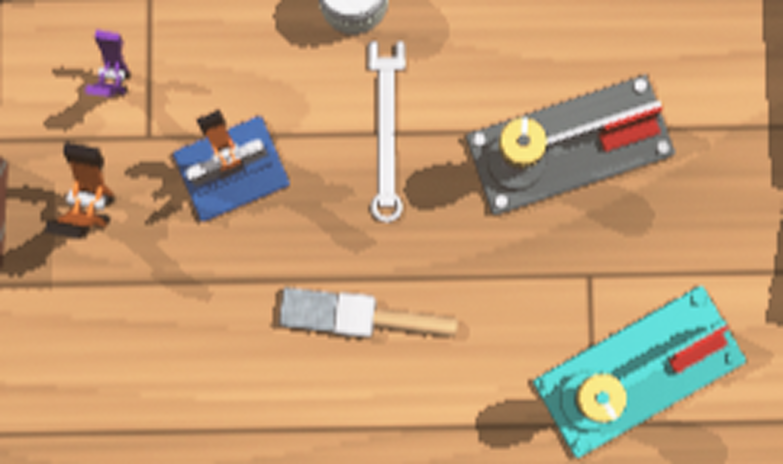

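View pics/crC.png

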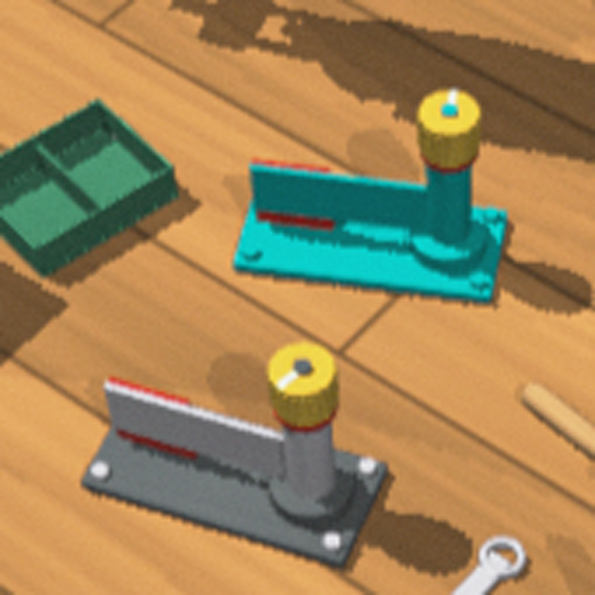

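The candidates for the clamp are in scene pixels: (393,272) orange on the blue bar, (457,301) larger orange, and (416,351) purple. The crop shows the one at (393,272) is the smaller of the orange pair and sits on the blue bar, so that is the clamp. For the stand, I take the grey one at (269,236) and leave the turquoise one at (305,170) alone. Next I measure.

```bash
cat > h.py <<'E'
from workcell import *
import cv2, numpy as np
from scipy.spatial.transform import Rotation as R
def cloud(n,d):
    p=camera_params(n); v,u=np.mgrid[:480,:640]
    c=np.stack([(u-p["cx"])/p["fx"]*d,-(v-p["cy"])/p["fy"]*d,-d],-1)
    return c@R.from_euler("xyz",p["rotation"]).as_matrix().T+np.array(p["xyz"])
def pix(n,X):
    p=camera_params(n); c=(np.atleast_2d(X)-p["xyz"])@R.from_euler("xyz",p["rotation"]).as_matrix()
    return np.stack([p["cx"]+p["fx"]*c[:,0]/-c[:,2],p["cy"]-p["fy"]*c[:,1]/-c[:,2]],-1)
E
python3 - <<'E'
from h import *
C={}
for n in("scene","top"):
    im,d=get_image(n); P=cloud(n,d); C[n]=P
    ok=d>0
    for t,uv0 in(("burner_stand",dict(scene=(269,236),top=(375,241))[n]),("parking_bar",dict(scene=(383,311),top=(259,249))[n]),("clamp_grip",dict(scene=(393,285),top=(256,240))[n])):
        for r in outline_of(n,t):
            a=np.array(r["at"])*[640,480]
            if np.hypot(*(a-uv0))<30:
                m=r["region"]&ok; Q=P[m]
                print(n,t,a.round(),round(r["p"],2),m.sum(),"z pct",np.percentile(Q[:,2],[1,25,50,75,99]).round(1))
                np.save(f"{n}_{t}.npy",Q)
                if t!="clamp_grip":
                    b=Q[(Q[:,2]>5)&(Q[:,2]<20)]
                    rc=cv2.minAreaRect(b[:,:2].astype(np.float32)); print("  base",rc)
                    # plate top edge
                    e=Q[(Q[:,2]>68)&(Q[:,2]<82)]
                    if len(e)>5:
                        c=e.mean(0); w,vv=np.linalg.eigh(np.cov(e[:,:2].T)); dirv=vv[:,1]; s=(e-c)[:,:2]@dirv
                        print("  edge",len(e),c.round(1),np.degrees(np.arctan2(dirv[1],dirv[0])),np.sqrt(w),np.percentile(s,[1,99]))
                break
    tb=P[(np.abs(P[...,0]-600)<300)&(np.abs(P[...,1])<300)&ok]; print(n,"table z median",np.median(tb[:,2]))
E
```

```text
scene burner_stand [273. 233.] 0.61 3098 z pct [ -0.5  10.8  23.6  67.4 156. ]
  base ((553.2865600585938, -189.1737060546875), (95.55888366699219, 201.50465393066406), 17.843826293945312)
  edge 255 [ 559.8 -197.1   73.7] 103.84475028971053 [ 4.37386784 51.22490876] [-76.88568457  85.1255034 ]
scene parking_bar [385. 311.] 0.81 1276 z pct [ 3.3 10.8 14.6 34.8 76.2]
  base ((535.99658203125, 162.350341796875), (80.53994750976562, 99.10356903076172), 22.493240356445312)
  edge 114 [533.8 165.7  73.1] 111.90028842877665 [ 3.23523473 27.36586346] [-43.14106128  35.24190764]
scene clamp_grip [392. 279.] 0.64 451 z pct [ 27.7 102.1 129.1 148.  157.6]
scene table z median 0.39177664339001694
top burner_stand [378. 241.] 0.98 1984 z pct [  0.3  10.2  14.9  31.2 158.5]
  base ((547.8928833007812, -188.76361083984375), (93.59589385986328, 201.2069549560547), 17.614213943481445)
  edge 107 [ 558.5 -222.3   74.6] 107.88339792918607 [ 3.58773776 39.22599577] [-53.9114904  109.63604707]
top parking_bar [261. 251.] 0.94 749 z pct [ 0.2  9.5 13.8 19.2 81.1]
  base ((527.9756469726562, 162.4501953125), (81.76358032226562, 99.77240753173828), 22.65267562866211)
  edge 65 [527.5 162.5  74.6] 112.1088805944789 [ 3.62484103 27.52287917] [-39.7931871   38.37193852]
top clamp_grip [254. 243.] 0.49 198 z pct [ 13.3 100.5 117.3 148.2 162.3]
top table z median 1.7490066475756976
```

```bash
python3 - <<'E'
from h import *
for n in("scene","top"):
    Q=np.load(f"{n}_clamp_grip.npy"); 
    im=cv2.imread(f"pics/{n}0.png");d=np.load(f"{n}_d0.npy");P=cloud(n,d)
    near=(np.hypot(P[...,0]-532,P[...,1]-162)<70)&(P[...,2]>120)&(P[...,2]<162)&(d>0)
    blk=near&(im.max(2)<70)
    th=np.radians(22.5);ex=np.array([np.cos(th),np.sin(th)]);ey=np.array([-ex[1],ex[0]])
    for nm,m in(("all",near),("blk",blk)):
        q=P[m]; a=(q[:,:2]-[532,162.4])@ex; b=(q[:,:2]-[532,162.4])@ey
        print(n,nm,m.sum(),"x",np.percentile(a,[2,25,50,75,98]).round(1),"y",np.percentile(b,[2,25,50,75,98]).round(1),"z",np.percentile(q[:,2],[2,50,98]).round(1))
    # tube cap
    near=(np.hypot(P[...,0]-532,P[...,1]+132)<45)&(P[...,2]>140)&(d>0)
    q=P[near]; print(n,"cap top",near.sum(),q.mean(0).round(1),cv2.minEnclosingCircle(q[q[:,2]>150][:,:2].astype(np.float32)),np.percentile(q[:,2],[50,98]).round(1))
    red=(im[...,2]>120)&(im[...,1]<70)
    print(n,"pix plates_top",pix(n,[568.5,-246,75]).round(1),"cap",pix(n,[532,-132,137]).round(1),"bar",pix(n,[532,162.4,0]).round(1))
from workcell import *
print(ik([532,162,260],[np.pi,0,np.radians(112.5)]),ik([532,162,260],[np.pi,0,np.radians(-67.5)]))
E
```

```text
scene all 267 x [-29.8 -22.1 -18.5  29.   33.8] y [-17.8 -12.2  -6.2  -0.1   5.4] z [122.4 144.8 157.1]
scene blk 159 x [-29.6 -23.  -18.5  30.7  34. ] y [-16.2 -11.2  -5.6  -0.4   4.4] z [130.3 149.6 157.3]
scene cap top 298 [ 537.5 -129.3  151.5] ((535.0422973632812, -132.45977783203125), 23.505428314208984) [152.4 158.3]
scene pix plates_top [[242.1 211.7]] cap [[287. 209.]] bar [[388.7 307.4]]
top all 100 x [-34.6 -27.5  17.2  21.3  28.1] y [-14.5  -8.6  -3.    2.8   8.3] z [121.7 150.3 161.2]
top blk 41 x [-31.9 -29.5  21.   23.5  27.4] y [-13.9  -8.4  -2.1   2.9   6.7] z [140.5 153.1 161.3]
top cap top 209 [ 528.6 -131.   153.5] ((528.7600708007812, -130.92185974121094), 22.566591262817383) [153.7 160.6]
top pix plates_top [[397.9 228.8]] cap [[360.1 238.5]] bar [[259.7 247.3]]
[ 0.34999721  0.302115   -0.91858942  1.76750605  0.2566623   1.19856095
 -0.24857161] [-1.40185906  0.45248003  1.336665    1.85496681 -0.47113128  1.21374995
 -2.66299234]
```

```bash
python3 - <<'E'
from h import *
th=np.radians(22.5);ex=np.array([np.cos(th),np.sin(th)]);ey=np.array([-ex[1],ex[0]])
g=np.array([532,162.4])-4.5*ey
print(g)
move_ptp([*g,250],[np.pi,0,np.radians(112.5)])
s=get_state();print(s["clock"],s["tool_pos"],s["tool_rot"],s["joint_pos"])
for n in("scene","top"):
    im,d=get_image(n); np.save(f"{n}_d1.npy",d);P=cloud(n,d)
    c=pix(n,[*g,200])[0].astype(int); print(n,c)
    o=im[max(0,c[1]-110):c[1]+110,max(0,c[0]-130):c[0]+130]
    cv2.imwrite(f"pics/{n}1.png",cv2.resize(o[:,:,::-1],None,fx=3,fy=2.7,interpolation=cv2.INTER_CUBIC))
    m=(np.hypot(P[...,0]-g[0],P[...,1]-g[1])<85)&(P[...,2]>240)&(P[...,2]<300)&(d>0)
    q=P[m]; a=(q[:,:2]-g)@ex; b=(q[:,:2]-g)@ey
    for l,h in((240,262),(262,280)):
        k=(q[:,2]>l)&(q[:,2]<h)
        if k.sum(): print(n,l,k.sum(),"x",np.percentile(a[k],[2,25,50,75,98]).round(1),"y",np.percentile(b[k],[2,25,50,75,98]).round(1), q[k,2].min())
E
```

```text
[533.72207545 158.2425421 ]
4.1083 [534.02089446 157.42834221 249.84129285] [-3.14133708e+00  4.22565863e-05  1.96197170e+00] [ 0.34823907  0.31070431 -0.90811049  1.77922856  0.26370971  1.18013019
 -0.24728562]
scene [395 259]
scene 240 49 x [-47.7 -46.5 -44.7  58.8  61.5] y [-9.8 -5.9 -1.4  3.2  7.4] 247.27405203214164
scene 262 107 x [-48.1 -45.4 -42.7  60.8  63.2] y [-10.1  -5.1  -0.3   4.2   8.1] 262.14119857830474
top [253 235]
```

View pics/scene1.png

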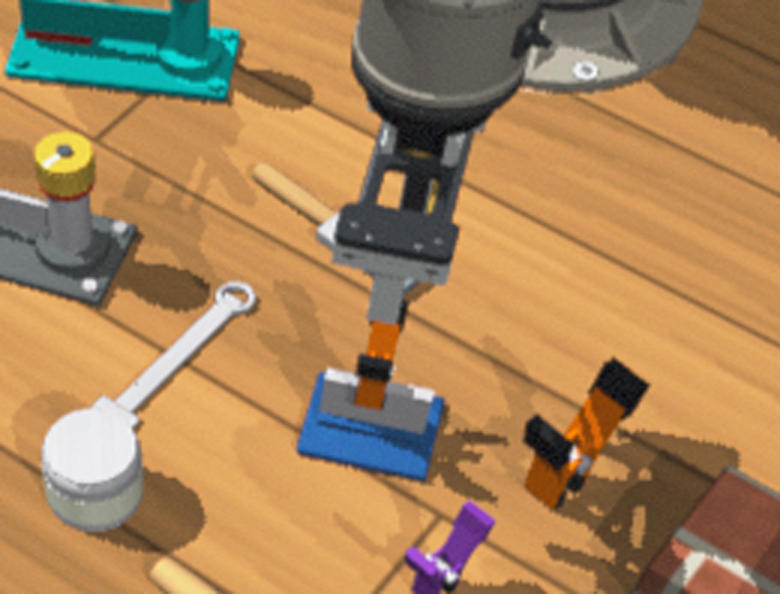

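View pics/top1.png

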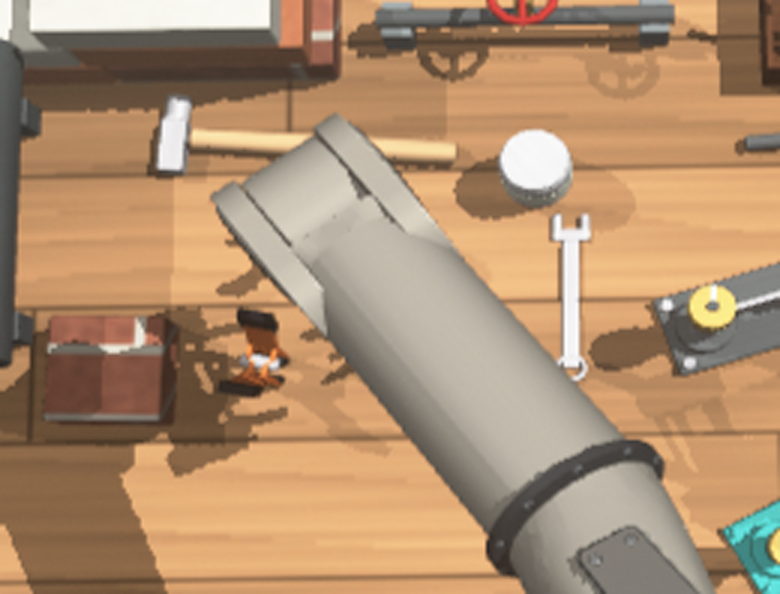

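```bash
python3 - <<'E'
from h import *
th=np.radians(22.5);ex=np.array([np.cos(th),np.sin(th)]);ey=np.array([-ex[1],ex[0]])
g=np.array([532,162.4])-5.5*ey
print(line_to([*g,122],[np.pi,0,np.radians(112.5)],velocity=150,guard=8))
s=get_state();print(s["clock"],s["tool_pos"],s["force"])
gripper_to(64,10);s=get_state();print(s["gripper_width"],s["force"])
gripper_to(40,23);wait(0.2)
s=get_state();print(s["clock"],s["tool_pos"],s["gripper_width"],s["force"],s["ft_torque"])
for n in("scene",):
    im,d=get_image(n)
    cv2.imwrite(f"pics/{n}2.png",cv2.resize(im[200:340,320:460][:,:,::-1],None,fx=4,fy=4,interpolation=cv2.INTER_CUBIC))
E
```

```text
False
5.2083 [534.57636748 157.59344461 122.7960998 ] [-0.02656479  1.15617885 -0.13321501]
64.0647085171262 [-1.52338544 -0.32381438  3.45526405]
6.5 [534.08756578 157.30987104 121.96283892] 44.129279991972616 [-0.47161217  0.36068596 -1.79521013] [-0.03914602 -0.07646938 -0.0450715 ]
```

View pics/scene2.png

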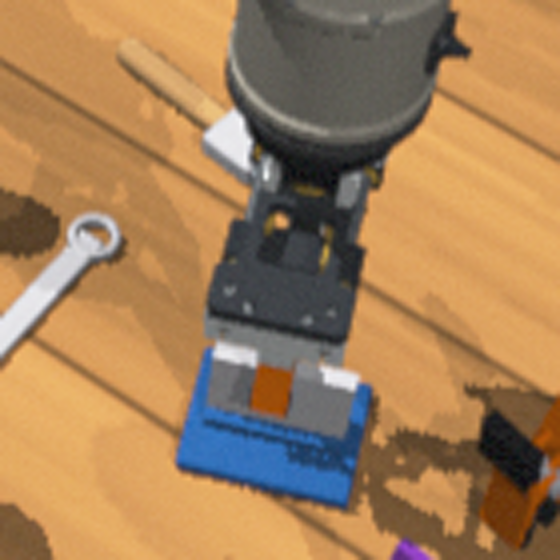

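```bash
python3 - <<'E'
from h import *
g=get_state()["tool_pos"]
print(line_to([g[0],g[1],270],[np.pi,0,np.radians(112.5)],velocity=100))
s=get_state();print(s["clock"],s["gripper_width"],s["force"],s["ft_torque"])
th=np.radians(17.7);ex=np.array([np.cos(th),np.sin(th)]);ey=np.array([-ex[1],ex[0]])
for n in("scene","top"):
    im,d=get_image(n)
    u,v=pix(n,[533,158,200])[0].astype(int)
    if n=="scene": cv2.imwrite(f"pics/{n}3.png",cv2.resize(im[v-70:v+70,u-70:u+70][:,:,::-1],None,fx=4,fy=4,interpolation=cv2.INTER_CUBIC))
    P=cloud(n,d);q=P[(d>0)&(np.hypot(P[...,0]-569,P[...,1]+246)<60)&(P[...,2]>70)&(P[...,2]<80)]
    a=(q[:,:2]-[569.2,-246.2])@ex; b=(q[:,:2]-[569.2,-246.2])@ey
    print(n,"all y",np.percentile(b,[0,5,95,100]).round(1))
    k=abs(b)<29; print(n,k.sum(),"x",np.percentile(a[k],[0,2,25,50,75,98,100]).round(1),q[k,2].mean(), "slope deg",np.degrees(np.polyfit(b[k],a[k],1)[0]))
    for t in("plates_top","cap_mid"):
        print(t,[((np.array(r["at"])*[640,480]).round(1).tolist(),round(r["p"],2)) for r in spot_point(n,t)])
    print(pix(n,[[569.2,-246.2,75],[532.8,-131.8,137.3]]).round(1))
E
```

```text
False
8.1833 44.566268946485906 [-0.27939733  0.68316083 -1.18459491] [ 0.04768359 -0.12387542  0.01919294]
scene all y [-31.8 -26.6  53.9  59.5]
scene 98 x [-5.4 -4.6 -0.6  2.7  6.   9.1  9.8] 73.45207237163557 slope deg 0.1681370766666337
plates_top [([241.3, 213.8], 0.85), ([281.5, 148.0], 0.84)]
cap_mid [([287.8, 209.5], 0.97), ([330.4, 136.0], 0.58)]
[[241.9 211.8]
 [286.8 209.2]]
top all y [-27.8 -24.   53.6  59.1]
top 55 x [-8.  -8.  -6.1 -3.5 -1.1  2.   2. ] 75.46961979786624 slope deg 0.7243090628003509
plates_top [([397.0, 228.9], 0.86), ([426.4, 303.2], 0.84)]
cap_mid [([360.2, 240.0], 0.68), ([388.2, 330.0], 0.58)]
[[398.  228.6]
 [360.1 238.2]]
```

View pics/scene3.png

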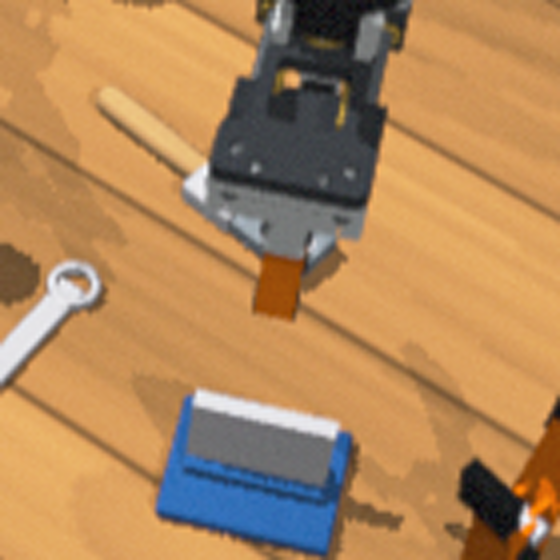

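```bash
python3 - <<'E'
from h import *
o=[np.pi,0,np.radians(107.6)]
line_to([569.2,-246.2,270],o,velocity=200)
line_to([569.2,-246.2,160],o,velocity=120,guard=10)
s=get_state();print(s["clock"],s["tool_pos"],s["gripper_width"],s["force"],s["tool_rot"])
th=np.radians(17.7);ex=np.array([np.cos(th),np.sin(th)]);ey=np.array([-ex[1],ex[0]])
for n in("scene","top"):
    im,d=get_image(n); P=cloud(n,d)
    u,v=pix(n,[569,-246,95])[0].astype(int)
    cv2.imwrite(f"pics/{n}4.png",cv2.resize(im[v-70:v+70,u-70:u+70][:,:,::-1],None,fx=4,fy=4,interpolation=cv2.INTER_CUBIC))
    q=P[(d>0)&(np.hypot(P[...,0]-569,P[...,1]+246)<40)&(P[...,2]>80)&(P[...,2]<110)]
    if len(q):
        a=(q[:,:2]-[569.2,-246.2])@ex; b=(q[:,:2]-[569.2,-246.2])@ey
        print(n,len(q),"jaw x",np.percentile(a,[2,25,50,75,98]).round(1),"y",np.percentile(b,[2,50,98]).round(1),"z",q[:,2].min())
E
```

```text
11.725 [ 569.68745871 -246.26138368  160.77609335] 44.07947345515412 [-0.28763607  0.16508336 -1.34727851] [3.14070217e+00 6.97849226e-04 1.87798017e+00]
scene 87 jaw x [-14.1  -9.   18.   20.3  23.2] y [-10.9   4.1  11.6] z 87.77986009381038
top 16 jaw x [-20.5 -14.7  -6.    9.4  16.5] y [ 8.9 12.6 29.5] z 80.73272762302918
```

View pics/scene4.png

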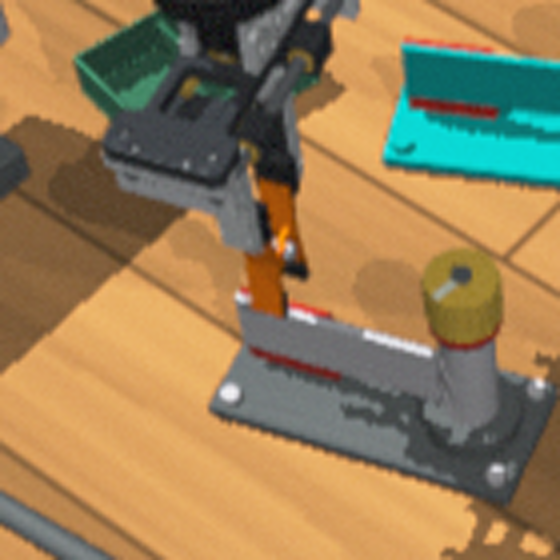

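View pics/top4.png

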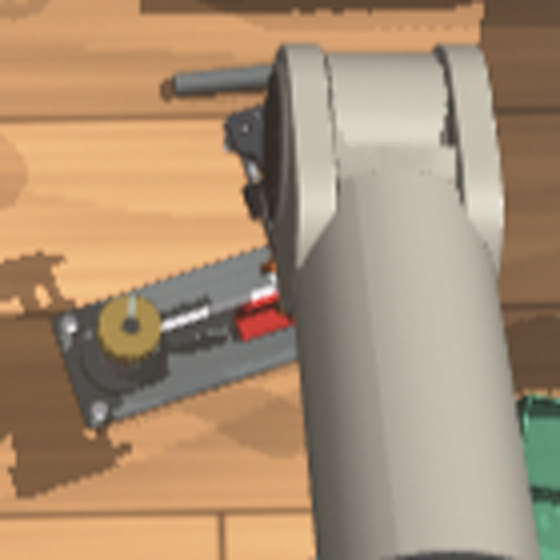

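```bash
python3 - <<'E'
from h import *
o=[np.pi,0,np.radians(107.6)]
print(line_to([569.2,-246.2,121.5],o,velocity=50,guard=12))
s=get_state();print(s["clock"],s["tool_pos"],s["gripper_width"],s["force"])
if s["tool_pos"][2]<124:
    gripper_to(94,23); s=get_state();print(s["clock"],s["gripper_width"],s["force"])
    line_to([569.2,-246.2,230],o,velocity=150,guard=10)
    s=get_state();print(s["clock"],s["tool_pos"],s["force"])
th=np.radians(17.7);ex=np.array([np.cos(th),np.sin(th)]);ey=np.array([-ex[1],ex[0]])
for n in("scene",):
    im,d=get_image(n); P=cloud(n,d)
    u,v=pix(n,[560,-220,95])[0].astype(int)
    cv2.imwrite(f"pics/{n}5.png",cv2.resize(im[v-70:v+70,u-70:u+70][:,:,::-1],None,fx=4,fy=4,interpolation=cv2.INTER_CUBIC))
    q=P[(d>0)&(np.hypot(P[...,0]-569,P[...,1]+246)<45)&(P[...,2]>80)&(P[...,2]<165)]
    a=(q[:,:2]-[569.2,-246.2])@ex; b=(q[:,:2]-[569.2,-246.2])@ey
    for l in range(80,160,10):
        k=(q[:,2]>=l)&(q[:,2]<l+10)
        if k.sum()>3: print(l,k.sum(),"x",np.percentile(a[k],[2,50,98]).round(1),"y",np.percentile(b[k],[2,50,98]).round(1))
    print(q[:,2].max())
E
```

```text
False
12.7417 [ 569.39973983 -246.1866996   121.73670561] 44.49401198616567 [-0.30177117 -0.23042429 -2.51596131]
13.6417 93.92290927899231 [ 0.51834839 -0.11144468  0.96975948]
14.5167 [ 568.69021102 -246.19442932  229.09972777] [ 0.202259   -0.96716349 -0.8424176 ]
80 26 x [-11.7  13.8  17.3] y [-10.9   4.8  10.5]
90 52 x [-12.4   0.9  17.2] y [-6.7  4.  13.8]
100 58 x [-15.5  -6.1  18.9] y [-10.1   2.4  12.5]
110 36 x [-20.8 -14.2  22.5] y [-9.3  3.5  9.3]
120 45 x [-23.4 -16.4  29.7] y [-10.4   1.3  12.2]
130 65 x [-25.8 -19.   32.9] y [-11.7   3.7  12.6]
140 63 x [-31.6 -19.3  33.8] y [-11.8   2.   13. ]
150 72 x [-29.8  24.4  35. ] y [-11.6   0.2  12.3]
156.73059659210026
```

View pics/scene5.png

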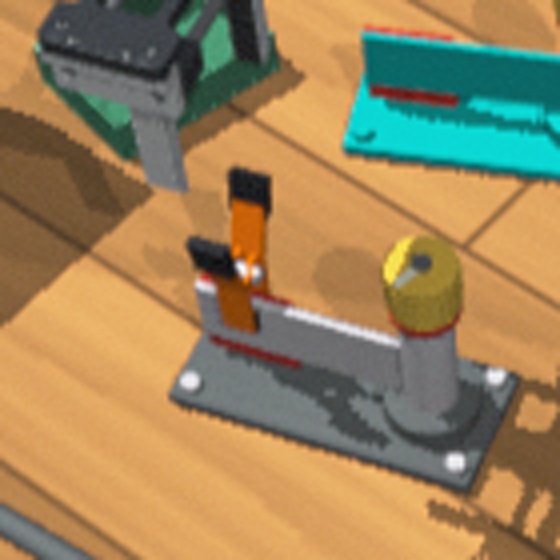

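```bash
python3 - <<'E'
from h import *
print(get_state()["joint_pos"])
for y in np.arange(-3.2,5.2,0.4):
    j=ik([532.8,-131.8,123],[np.pi,0,(y+np.pi)%(2*np.pi)-np.pi]); print(round(y,2),None if j is None else np.round(j,2))
E
```

```text
[ 0.84961384  0.40011524 -0.71075819  1.67300203  0.27876304  1.17422922
  0.37590314]
-3.2 [ 0.88  0.47 -0.95  1.93  0.46  0.98  1.23]
-2.8 [ 0.93  0.51 -1.03  1.92  0.52  1.    1.58]
-2.4 [ 0.98  0.54 -1.1   1.92  0.57  1.03  1.94]
-2.0 [ 1.02  0.58 -1.17  1.92  0.62  1.06  2.3 ]
-1.6 [ 1.05  0.62 -1.23  1.92  0.66  1.09  2.66]
-1.2 [ 0.28  0.32 -0.19  1.96  0.08  0.87 -2.72]
-0.8 [ 0.33  0.33 -0.25  1.96  0.1   0.87 -2.34]
-0.4 [ 0.39  0.33 -0.32  1.95  0.13  0.88 -1.97]
-0.0 [ 0.45  0.34 -0.39  1.95  0.16  0.88 -1.6 ]
0.4 [ 0.51  0.35 -0.46  1.95  0.2   0.89 -1.22]
0.8 [ 0.56  0.36 -0.53  1.94  0.23  0.9  -0.85]
1.2 [ 0.62  0.38 -0.61  1.94  0.27  0.91 -0.49]
1.6 [ 0.68  0.39 -0.68  1.94  0.31  0.92 -0.12]
2.0 [ 0.74  0.41 -0.75  1.93  0.34  0.93  0.25]
2.4 [ 0.79  0.43 -0.82  1.93  0.39  0.95  0.61]
2.8 [ 0.84  0.45 -0.89  1.93  0.43  0.96  0.98]
3.2 [ 0.9   0.48 -0.97  1.93  0.48  0.98  1.33]
3.6 [ 0.95  0.52 -1.05  1.92  0.53  1.01  1.69]
4.0 [ 1.    0.56 -1.13  1.92  0.59  1.04  2.04]
4.4 [ 1.03  0.59 -1.18  1.92  0.63  1.07  2.4 ]
4.8 [-0.75  0.63  1.22  2.01 -0.72  1.01 -2.23]
```

```bash
python3 - <<'E'
from h import *
Y=4.2
o=[np.pi,0,Y-2*np.pi]
move_ptp([532.8,-131.8,225],o)
s=get_state();print(s["clock"],s["tool_pos"],s["joint_pos"][6])
im,d=get_image("scene");u,v=pix("scene",[545,-160,120])[0].astype(int)
cv2.imwrite("pics/scene6.png",cv2.resize(im[v-70:v+70,u-70:u+70][:,:,::-1],None,fx=4,fy=4,interpolation=cv2.INTER_CUBIC))
print(line_to([532.8,-131.8,124],o,velocity=120,guard=8))
s=get_state();print(s["clock"],s["tool_pos"],s["force"])
gripper_to(40,20);wait(0.2)
s=get_state();print(s["clock"],s["tool_pos"],s["gripper_width"],s["force"],s["ft_torque"])
t=-s["tool_rot"]; R0=R.from_euler("xyz",s["tool_rot"]).as_matrix(); print("along jaw",R0.T@s["force"], "tool y",R0[:,1])
Y-=0.3
print(line_to([532.8,-131.8,124-.24],[np.pi,0,Y-2*np.pi]))
s=get_state();print(s["clock"],s["tool_pos"],s["gripper_width"],s["force"],s["ft_torque"])
E
```

```text
16.3667 [ 532.81396966 -131.95449763  224.86495576] 2.3652764377296083
False
17.4083 [ 533.2841475  -131.73144636  124.64205276] [0.07366008 0.5431313  0.34534612]
18.4333 [ 532.85202005 -131.83240096  124.00850557] 43.809043097030305 [ 1.46814489 -0.41545043 -0.90337636] [-0.07054897 -0.27266256 -0.03282849]
along jaw [-0.35769206 -1.48317909  0.90353389] tool y [-8.71565002e-01  4.90279958e-01 -1.01434848e-04]
False
18.8833 [ 533.1779309  -132.09739424  123.80601021] 43.883791503921216 [ 4.34183853 -2.98745588 -4.35176159] [-0.45529635 -1.03599429 -0.06329595]
```

View pics/scene6.png

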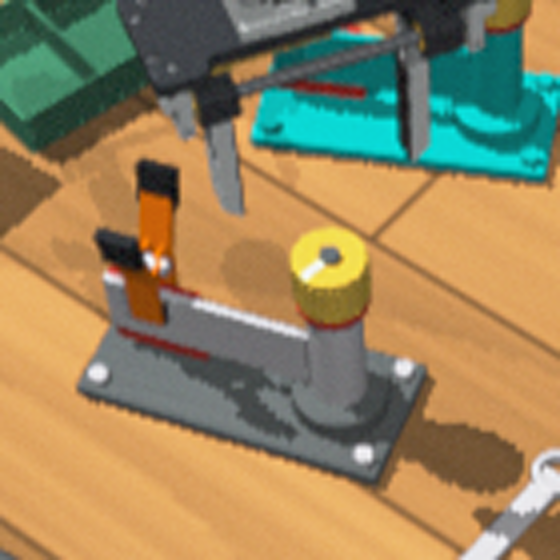

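```bash
python3 - <<'E'
from h import *
Y=3.9; z=123.76
w=lambda a:(a+np.pi)%(2*np.pi)-np.pi
while Y>-0.3:
    Y-=0.25; z-=0.25*5/(2*np.pi)
    line_to([532.8,-131.8,z],[np.pi,0,w(Y)])
    s=get_state();print(round(s["clock"],2),round(Y,2),round(w(s["tool_rot"][2]-Y),3),"F",s["force"].round(1),"T",s["ft_torque"].round(2),"z",s["tool_pos"][2].round(1),"j7",s["joint_pos"][6].round(2))
    if abs(s["ft_torque"][2])>0.2 or np.linalg.norm(s["force"])>35: break
E
```

```text
19.28 3.65 0.001 F [ 6.1 -4.8 -5.3] T [-0.97 -1.58 -0.02] z 123.6 j7 1.78
19.68 3.4 0.0 F [ 6.9 -6.  -5.6] T [-1.41 -1.79 -0.08] z 123.4 j7 1.56
20.08 3.15 0.0 F [ 7.7 -8.9 -6.3] T [-1.79 -1.9  -0.04] z 123.3 j7 1.34
20.48 2.9 -0.0 F [  7.7 -10.3  -6.9] T [-2.32 -1.86  0.01] z 123.0 j7 1.12
20.88 2.65 -0.0 F [  6.7 -12.3  -5.1] T [-2.66 -1.66  0.01] z 122.8 j7 0.9
21.28 2.4 -0.001 F [  4.2 -13.   -3.8] T [-3.03 -1.39 -0.08] z 122.6 j7 0.67
21.68 2.15 -0.001 F [  3.  -14.   -3.9] T [-3.28 -0.99  0.  ] z 122.4 j7 0.45
22.08 1.9 -0.001 F [  1.1 -14.8  -1.3] T [-3.44 -0.52 -0.07] z 122.2 j7 0.22
22.48 1.65 -0.001 F [ -0.7 -15.2  -0.1] T [-3.49  0.   -0.08] z 122.0 j7 -0.01
22.88 1.4 -0.0 F [-2.3 -8.9  3.3] T [-2.21  0.55 -0.06] z 121.8 j7 -0.24
23.28 1.15 0.005 F [-0.4 -2.1  3.8] T [-0.4   0.15 -0.11] z 121.7 j7 -0.46
23.68 0.9 0.006 F [ 3.6 -0.8  3.4] T [-0.17 -0.84 -0.06] z 121.6 j7 -0.69
24.08 0.65 0.004 F [ 5.2 -2.3  3.5] T [-0.64 -1.24 -0.06] z 121.5 j7 -0.93
24.48 0.4 0.004 F [ 6.9 -5.1  2.8] T [-1.14 -1.4  -0.06] z 121.4 j7 -1.16
24.88 0.15 0.003 F [ 4.4 -7.   4.6] T [-1.63 -1.04 -0.06] z 121.2 j7 -1.39
25.28 -0.1 0.003 F [ 3.6 -8.5  6. ] T [-1.95 -0.61 -0.08] z 121.0 j7 -1.62
25.68 -0.35 0.003 F [ 0.8 -9.1  5.6] T [-2.06 -0.23 -0.09] z 120.6 j7 -1.85
```

```bash
python3 - <<'E'
from h import *
s=get_state();print(s["gripper_width"],s["tool_pos"],s["force"],s["ft_torque"])
im,d=get_image("scene");u,v=pix("scene",[545,-150,130])[0].astype(int)
cv2.imwrite("pics/scene7.png",cv2.resize(im[v-70:v+70,u-70:u+70][:,:,::-1],None,fx=4,fy=4,interpolation=cv2.INTER_CUBIC))
im,d=get_image("top");u,v=pix("top",[545,-150,130])[0].astype(int)
cv2.imwrite("pics/top7.png",cv2.resize(im[v-70:v+70,u-70:u+70][:,:,::-1],None,fx=4,fy=4,interpolation=cv2.INTER_CUBIC))
E
```

```text
43.44880536216204 [ 532.81677641 -133.38979306  120.64075764] [ 0.75095619 -9.09044988  5.55470018] [-2.06480465 -0.23169991 -0.08903508]
```

View pics/scene7.png

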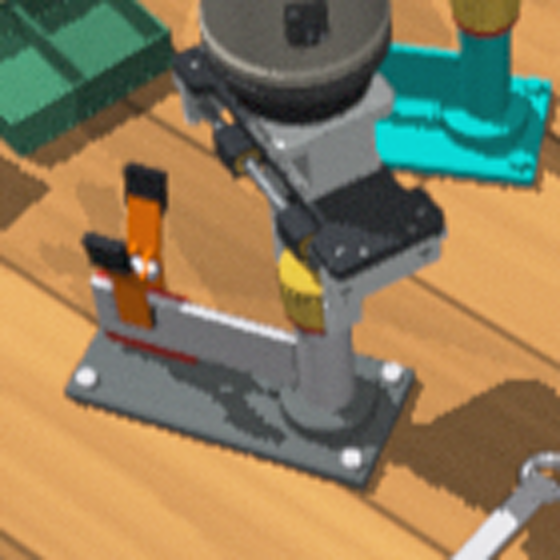

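View pics/top7.png

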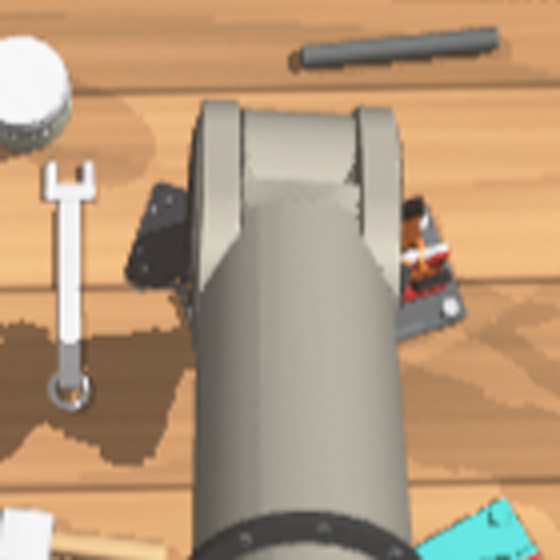

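```bash
cat >> h.py <<'E'
def toplane(n,uv,z):
    p=camera_params(n);c=np.array([(uv[0]-p["cx"])/p["fx"],-(uv[1]-p["cy"])/p["fy"],-1])
    r=R.from_euler("xyz",p["rotation"]).as_matrix()@c; o=np.array(p["xyz"]); return (o+r*(z-o[2])/r[2])[:2]
def rectify(n,im,c,z,half=40,s=6):
    # metric bird view: columns = +x, rows = -y
    src=np.float32(pix(n,[[c[0]-half,c[1]+half,z],[c[0]+half,c[1]+half,z],[c[0]+half,c[1]-half,z],[c[0]-half,c[1]-half,z]]))
    L=2*half*s; H=cv2.getPerspectiveTransform(src,np.float32([[0,0],[L,0],[L,L],[0,L]]))
    return cv2.warpPerspective(im,H,(L,L),flags=cv2.INTER_CUBIC)
E
python3 - <<'E'
from h import *
gripper_to(70,20)
s=get_state();print(s["clock"],s["tool_pos"],s["force"])
line_to([532.8,-133,225],None,velocity=200)
move_ptp([533.3,-133,225],[np.pi,0,4.2-2*np.pi])
s=get_state();print(s["clock"],s["joint_pos"][6])
im,d=get_image("scene");cv2.imwrite("pics/scene8full.png",im[:,:,::-1])
a=cv2.imread("pics/scene0.png")
cv2.imwrite("pics/rect8.png",np.hstack([rectify("scene",a,(533,-132),155,30,6),rectify("scene",im[:,:,::-1],(533,-132),152.5,30,6)]))
P=cloud("scene",d);m=(d>0)&(np.hypot(P[...,0]-534,P[...,1]+132)<17)&(P[...,2]>140)
print("cap top z now",np.median(P[m][:,2]))
P=cloud("scene",np.load("scene_d0.npy"));m=(np.hypot(P[...,0]-534,P[...,1]+132)<17)&(P[...,2]>140)
print("cap top z before",np.median(P[m][:,2]))
E
```

```text
26.3917 [ 532.73815978 -131.70604976  120.31426036] [-0.46152391  0.19893577  0.22924796]
30.775 2.455162193932934
cap top z now 638.683669415636
cap top z before 153.3596410302946
```

View pics/rect8.png

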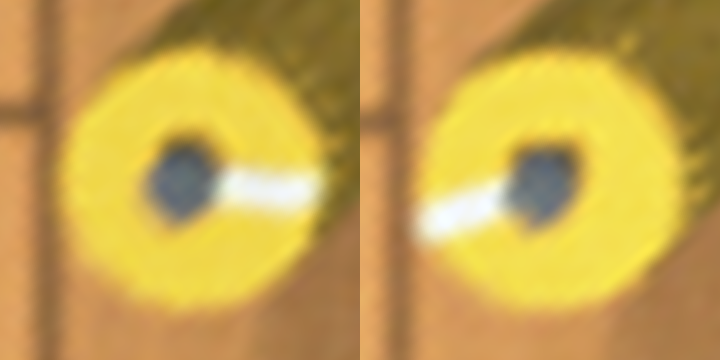

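```bash
python3 - <<'E'
from h import *
w=lambda a:(a+np.pi)%(2*np.pi)-np.pi
c=[533.1,-133.0]
def st(t):
    s=get_state();print(t,round(s["clock"],2),"yaw",s["tool_rot"][2].round(3),"F",s["force"].round(1),"T",s["ft_torque"].round(3),"pos",s["tool_pos"].round(1),"w",s["gripper_width"].round(2)); return s
Y=2.0
move_ptp([*c,200],[np.pi,0,Y])
print(line_to([*c,121],[np.pi,0,Y],velocity=130,guard=8)); st("down")
gripper_to(40,45); st("grip")
for i in range(4):
    Y-=0.12; line_to([*c,121],[np.pi,0,Y]); s=st("cw")
    if abs(s["ft_torque"][2])>0.6: break
wait(0.3); st("hold"); print(Y)
E
```

```text
FalseTraceback (most recent call last):
  File "<stdin>", line 8, in <module>
  File "<stdin>", line 5, in st
AttributeError: 'float' object has no attribute 'round'
```

```bash
cat >> h.py <<'E'
c=[533.1,-133.0]
def st(t):
    s=get_state();r=lambda a,k:np.round(a,k)
    print(t,r(s["clock"],2),"yaw",r(s["tool_rot"][2],3),"F",r(s["force"],1),"T",r(s["ft_torque"],3),"pos",r(s["tool_pos"],1),"w",r(s["gripper_width"],2)); return s
E
python3 - <<'E'
from h import *
Y=2.0
st("down")
gripper_to(40,45); st("grip")
for i in range(4):
    Y-=0.12; line_to([*c,121],[np.pi,0,Y]); s=st("cw")
    if abs(s["ft_torque"][2])>0.6: break
wait(0.3); st("hold"); print(Y)
E
```

```text
down 33.44 yaw 2.0 F [ 0.2  0.3 -0.2] T [-0.02  -0.112  0.016] pos [ 533.5 -132.9  121.5] w 69.92
grip 33.98 yaw 2.0 F [-6.5 -1.3  9.1] T [-0.429  1.411  0.038] pos [ 532.4 -133.5  121.3] w 43.52
cw 34.24 yaw 1.879 F [-4.5 -3.6  7.2] T [-0.948  1.229  0.003] pos [ 532.5 -133.9  121.3] w 43.43
cw 34.51 yaw 1.759 F [-6.5 -3.1  7.4] T [-0.793  1.343  0.098] pos [ 532.4 -133.7  121.3] w 43.19
cw 34.78 yaw 1.639 F [-6.1 -2.8  6.6] T [-0.555  1.463  0.073] pos [ 532.3 -133.6  121.2] w 43.23
cw 35.04 yaw 1.519 F [-6.  -0.9  6.5] T [-0.338  1.45   0.183] pos [ 532.2 -133.3  121.2] w 43.66
hold 35.34 yaw 1.52 F [-7.1 -1.2  6.2] T [-0.298  1.459  0.165] pos [ 532.3 -133.3  121.2] w 43.33
1.5199999999999996
```

```bash
python3 - <<'E'
from h import *
Y=1.52; z=121; c=[532.5,-133.3]
for i in range(5):
    Y+=np.pi/10; z+=0.25; line_to([*c,z],[np.pi,0,Y]); s=st("ccw")
gripper_to(70,45)
line_to([*c,190],None,velocity=200); st("up")
# get the camera view clear: raise more
line_to([*c,235],None,velocity=200)
im,d=get_image("scene");cv2.imwrite("pics/scene9full.png",im[:,:,::-1])
cv2.imwrite("pics/rect9.png",rectify("scene",im[:,:,::-1],(533,-132),153.5,30,10))
st("img")
E
```

```text
ccw 35.81 yaw 1.83 F [-3.9  1.3  6.1] T [0.15  0.858 0.029] pos [ 532.3 -133.3  121.4] w 43.47
ccw 36.28 yaw 2.144 F [-4.1  0.5  5.7] T [0.098 0.774 0.005] pos [ 532.3 -133.3  121.7] w 43.77
ccw 36.74 yaw 2.458 F [-4.7  1.2  6.6] T [0.184 0.788 0.05 ] pos [ 532.3 -133.4  121.9] w 43.27
ccw 37.21 yaw 2.773 F [-4.8  1.3  6.2] T [0.265 0.79  0.021] pos [ 532.3 -133.3  122.2] w 43.65
ccw 37.67 yaw 3.087 F [-5.   1.   7.2] T [0.349 0.829 0.045] pos [ 532.3 -133.2  122.4] w 43.16
up 38.78 yaw 3.09 F [ 0.6 -0.3 -0.2] T [ 0.017 -0.113  0.008] pos [ 532.6 -133.5  190.5] w 69.97
img 39.2 yaw 3.091 F [ 0.  -0.6 -0.7] T [ 0.035 -0.142  0.02 ] pos [ 532.  -133.4  234.2] w 69.84
```

View pics/rect9.png

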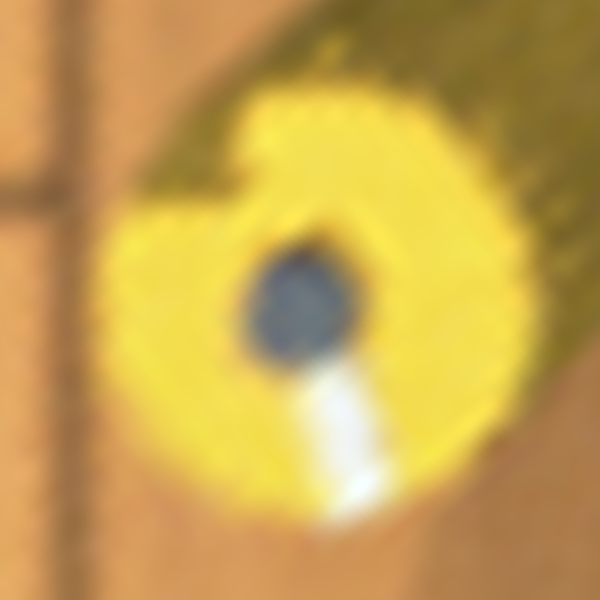

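View pics/scene9full.png

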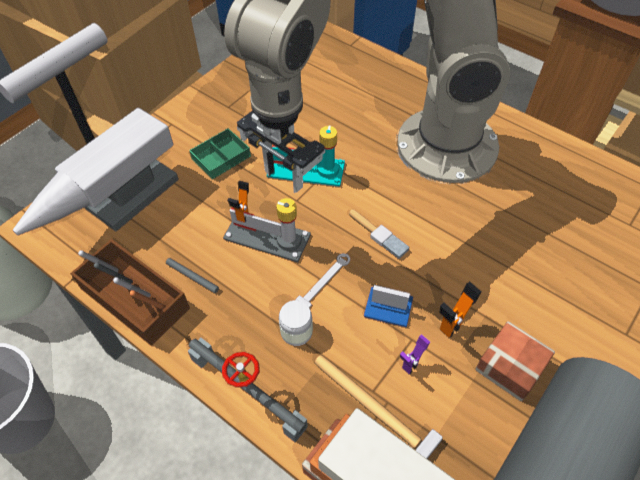

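The clamp is still upright on the plates, at about (240,200). The stripe now points to about -74°, which puts the cap about 1.54 rad out. I regrip it there.

```bash
python3 - <<'E'
from h import *
c=[532.4,-133.3]
print(line_to([*c,121.5],[np.pi,0,3.09],velocity=130,guard=8)); st("down")
gripper_to(40,30); wait(0.5); s=st("grip")
print(np.abs(s["qvel"]).max())
im,d=get_image("scene");u,v=pix("scene",[545,-180,130])[0].astype(int)
cv2.imwrite("pics/scene10.png",cv2.resize(im[v-70:v+70,u-70:u+70][:,:,::-1],None,fx=4,fy=4,interpolation=cv2.INTER_CUBIC))
E
```

```text
False
down 40.22 yaw 3.09 F [-0.3 -0.2  0.8] T [-0.013 -0.2   -0.008] pos [ 532.9 -133.3  122.1] w 70.08
grip 41.26 yaw 3.09 F [-1.5  0.6  5.5] T [0.228 0.114 0.016] pos [ 532.6 -133.3  121.7] w 43.67
0.0021827071875530754
```

View pics/scene10.png

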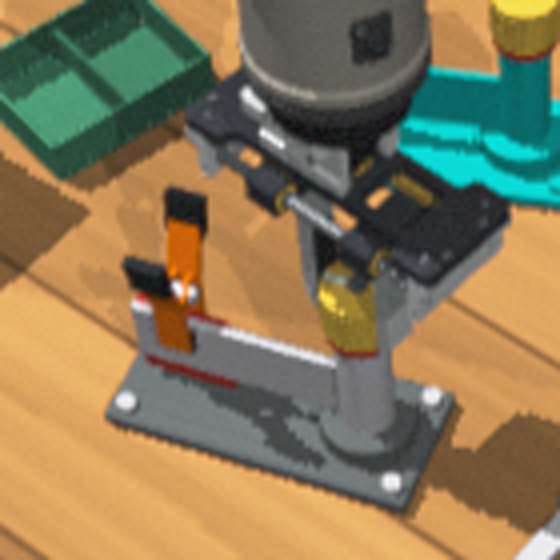

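The fingers hold the cap with its stripe still visible at crop (325,285), and the clamp sits upright and untouched at crop (175,280). I hand the job in.

```bash
python3 -c "
from workcell import *
print(sign_off())"
```

```text
the job is handed in; nothing more can be done
None
```

I clipped the clamp onto the two plates, let go of it, then screwed the cap down and backed it off a quarter turn. I handed in at about 41 s with the fingers gripping the cap; `sign_off()` reports no verdict.

- **Clamp:** I took the smaller orange clamp off the blue bar and put it over the middle of the two plates on the grey stand. The last depth check, corrected for about 2 mm of camera bias, showed it upright and centred to about 2 mm. The last picture still shows it in place and untouched. The two cameras disagreed by about 6 mm in x, so I used a mean checked against the gripper's known position.
- **Bottoming the cap:** The wrist torque gave no clear sign of the stop. On the first pass the stripe moved only about 2.7 rad clockwise for 4.55 rad of wrist turn, so the fingers slipped once the cap stopped. I tightened it again at 45 N, and the torque again rose only to about 0.17 N m. That it bottomed rests on the stripe: it pointed to about 202° after the first pass, and the later reading implies about 196° after the second. Aligned with the stand it would be about 198°.
- **Quarter turn:** I turned the wrist back 1.57 rad, then released the cap to look. The stripe put it about 1.54 rad out if zero is aligned with the stand, or about 1.46 rad from the first stripe reading. Both are inside the allowed range.
- **Final grip:** I regripped the cap at 30 N at that angle, with the grasp point near its centre and the arm still.
- **Other things:** None looked moved in the full picture at about 39 s; I did not measure them.

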